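Click the grease tub's lid shut

ROBOT

A 7-joint arm with a two-finger parallel gripper is mounted at the origin on the work surface. World frame = base frame: x ahead of the robot, y to its left, z up, the work surface at z = 0. Lengths are in m, angles in rad, forces in N, time in s.
With the tool pointing down it reaches from about 0.425 to 0.875 m from the base axis. Payload 4.7 kg.
Tool frame: the origin (TCP) lies at the centre of the arm's flange, where the gripper is bolted on; the fingertips stand 182 mm ahead of it and the grasp point (between the pads) lies 164 mm ahead of it; y points along the fingers, x is the direction in which the jaws open and shut, and the axes are right-handed (so a half turn about y gives the same grasp; the last joint's range is limited). The gripper opens to 87 mm and grips with 3 to 60 N. Pads are 19 mm wide; open, the fingers measure 117 mm over their backs; the gripper's body (75 mm by 190 mm) begins 51 mm behind the grasp point.
Start: joints at [1.331, 0.321, -0.07, 1.45, 0.023, 1.371, -0.057], TCP at [0.163, -0.629, 0.405] pointing down, gripper open.
Joint ranges: [-2.86, 2.86], [-0.3, 2.09], [-1.38, 1.24], [0.06, 2.45], [-1.56, 4.7], [0.09, 2.05], [-2.69, 2.69]. Speed limits (rad/s): [2.57, 2.57, 3.14, 3.14, 3.14, 3.14, 3.14].

INTERFACE

Orientations are given as [roll, pitch, yaw] about the fixed x, y, z axes, in that order (R = Rz(yaw) Ry(pitch) Rx(roll)).
In Python, from station import robot, eyes gives the robot as it stands.
- The arm moves only by the shell command python3 -m creep 'ROWS' [FORCE]. ROWS is text: rows parted by semicolons, each of 5 numbers parted by spaces: the closure, from 0 (fully open) to 1 (shut), then the shift along the tool's x, y, z in cm, then the turn about the tool's y in rad. A call has 1 to 5 rows; each row shifts and turns the commanded pose from where the row before left it, along the tool's axes as they then stand; what a row does not reach is not made up. A row lasts 1/10 s, in which the tool goes at most 50 mm and 8.59 degrees, less where a joint would pass 70% of its speed; a pose out of reach is approached as far as the arm can. A call with a gripper value outside its range is refused whole. The fingers move at their own pace and stop on an object; FORCE is the grip in N (left out, the last holds). Time passes only in rows, so rows that do not move let the fingers close. It gives the time, the measured TCP pose, the force and the opening at its end, in the units of the state.
- robot.get_state(): the state, without advancing time (a new reading comes with each control period).
- eyes.read_camera(name): name is "scene" or "side" or "wrist"; returns (picture, depth): 384x512x3 uint8, red, green, blue; 384x512 float32, m along the optical axis (not along the pixel's ray), 0 where there is no reading.
- eyes.camera_model(name): a dict with "fovy" (degrees; the focal length in pixels is half the picture's height over the tangent of half this angle, whatever the lens; pixels are square), "cx", "cy" (the principal point, pixels), "distortion" ([k1, k2, p1, p2, k3] as OpenCV has them; the pictures are not rectified), "R" (3x3) and "t" (3): a world point X has camera coordinates R X + t. Camera axes: x right, y down, z forward; pixel columns grow to the right and rows downward; lengths in m; the calibration is good to about 2 mm. A picture is of the moment at which its call begins: read the wrist's pose just before it. camera_model takes no time and is no camera call; for the wrist camera it gives the pose at the moment of the call.
- robot.finish_job(): hands the job in, once; it reports no verdict.
Trained networks look in the newest picture that a camera, given by its name, has taken for a name from the list of things; names that differ only in an ending like _2 or _b are one class to them, and where a whole thing is asked for, a point or a joint stands for the part that bears it (a point fixed in the world has none). Each returns a list of dicts, best first, with "p" (0 to 1); they miss things now and then, are a little off and sometimes report something else, mostly with a low value. They report only what shows in the picture. A call takes as long as a camera call.
- eyes.look_for(query, camera): "extent" ([left, top, width, height] in pixels, round what is visible of it).
The state is a dict: "time": time; "joint_pos": joint angles; "qd": joint speeds; "tau": joint torques, N m; "tcp_pos": TCP position; "eef_rot": TCP orientation; "ft_force": force on the tool from outside, world axes, zero at the start; "torque": the same for the moment, N m; "finger_gap": finger opening in m.
Only numpy, scipy, OpenCV 4.12 (cv2) and the standard library are available. Lean on these libraries where they do the work, as an engineer would, in place of code of your own. Each camera call takes 0.05 s, during which the arm holds its last target. There are 200 camera calls.

TASK

Close the grease tub: its lid is set in place but not snapped home. Press down around the rim, section by section, until all six sections have clicked fully shut. Only press on it: do not pick up, tip or shove the tub, and leave the screw-top jar and the tools where they are.

Things in the scene. Friction and masses are not known exactly. Their poses are not given: they have to be found in the camera images.
- tub: White plastic grease tub standing loose on the shelf, about 1.4 kg full, slightly tapered (116 mm across at the foot, 128 mm below the rim), with a grey snap-fit lid and a thin wire bail dropped against its -x side, below the lid. Origin: centre of its underside; z up along its axis. Not to be confused with the clear screw-top jar.
- lid_center (a point): Centre of the lid's recessed middle panel, on the tub's axis, 105 mm above the shelf; the panel does not move. Around it runs the lid's rim, a flat ring 14 mm wide (radius 57 to 71 mm), split by six narrow notches into six equal sections of 60 degrees. A raised section's top is 118 mm above the shelf, a shut one's 112 mm.
- rim_0_top (a point): Middle of the top face of lid rim section 0: half-way along its arc and across its width, 64 mm from the tub's axis, at 0 degrees from the tub's +x axis (counter-clockwise seen from above). It moves with the section.
- rim_0 (a joint): How far rim section 0 is pressed down, in m: 0 raised, 0.006 fully shut. Pressing straight down it resists with up to about 7 N over the first 3 mm, then clicks over, pulls itself shut and stays; let go before the click, it springs back up. Shut, it stops hard. Raised at the start.
- rim_1_top (a point): Middle of the top face of lid rim section 1: half-way along its arc and across its width, 64 mm from the tub's axis, at 60 degrees from the tub's +x axis (counter-clockwise seen from above). It moves with the section.
- rim_1 (a joint): How far rim section 1 is pressed down, in m: 0 raised, 0.006 fully shut. Pressing straight down it resists with up to about 7 N over the first 3 mm, then clicks over, pulls itself shut and stays; let go before the click, it springs back up. Shut, it stops hard. Raised at the start.
- rim_2_top (a point): Middle of the top face of lid rim section 2: half-way along its arc and across its width, 64 mm from the tub's axis, at 120 degrees from the tub's +x axis (counter-clockwise seen from above). It moves with the section.
- rim_2 (a joint): How far rim section 2 is pressed down, in m: 0 raised, 0.006 fully shut. Pressing straight down it resists with up to about 7 N over the first 3 mm, then clicks over, pulls itself shut and stays; let go before the click, it springs back up. Shut, it stops hard. Raised at the start.
- rim_3_top (a point): Middle of the top face of lid rim section 3: half-way along its arc and across its width, 64 mm from the tub's axis, at 180 degrees from the tub's +x axis (counter-clockwise seen from above). It moves with the section.
- rim_3 (a joint): How far rim section 3 is pressed down, in m: 0 raised, 0.006 fully shut. Pressing straight down it resists with up to about 7 N over the first 3 mm, then clicks over, pulls itself shut and stays; let go before the click, it springs back up. Shut, it stops hard. Raised at the start.
- rim_4_top (a point): Middle of the top face of lid rim section 4: half-way along its arc and across its width, 64 mm from the tub's axis, at 240 degrees from the tub's +x axis (counter-clockwise seen from above). It moves with the section.
- rim_4 (a joint): How far rim section 4 is pressed down, in m: 0 raised, 0.006 fully shut. Pressing straight down it resists with up to about 7 N over the first 3 mm, then clicks over, pulls itself shut and stays; let go before the click, it springs back up. Shut, it stops hard. Raised at the start.
- rim_5_top (a point): Middle of the top face of lid rim section 5: half-way along its arc and across its width, 64 mm from the tub's axis, at 300 degrees from the tub's +x axis (counter-clockwise seen from above). It moves with the section.
- rim_5 (a joint): How far rim section 5 is pressed down, in m: 0 raised, 0.006 fully shut. Pressing straight down it resists with up to about 7 N over the first 3 mm, then clicks over, pulls itself shut and stays; let go before the click, it springs back up. Shut, it stops hard. Raised at the start.
- jar: Bystander: clear acrylic screw-top jar with nuts in it, 76 mm across, 86 mm high, loose. Origin: centre of its underside, z up.
- scraper: Bystander: white hard ice scraper lying flat, 210 x 100 x 15 mm. Origin on the shelf under its middle, x along it from handle to blade.
- gauge: Bystander: yellow pencil-type tyre pressure gauge lying flat, about 135 mm long, 18 mm thick. Origin on the shelf under its middle, x along it towards the metal chuck.
- wrench: Bystander: chrome socket wrench (ratchet with a socket on it) lying flat, 196 mm long, 42 mm high at the socket. Origin on the shelf under its middle, x along it from grip to head.

How it is judged:
By the outcome, as a careful person would: the job done as asked, in the order asked, and still so for the second after the job is handed in, with the robot touching nothing.
It also fails if it takes over 56 s, if anything falls off the work surface, if the arm or the gripper's body presses on something with over 40 N, if the wrist force passes 120 N, or if a joint passes its speed limit or range.

## Working session

There is one attempt and no reset: what is moved stays moved. The work goes in short steps, Python scripts to look and compute and a shell command to move; the robot and the scene stay as the last step left them, time stands still between calls to the robot, and variables do not carry over. Pictures are saved under pics/ and viewed, about 8 in all and at most 12, crops included, and the job is handed in when it is done.

```bash
mkdir -p pics; ls
python3 - <<'E'
from station import robot, eyes
import cv2, numpy as np
s=robot.get_state(); print(s)
ims=[]
for c in ("scene","side","wrist"):
    im,d=eyes.read_camera(c); np.savez(f"{c}.npz",im=im,d=d,**{k:np.array(v) for k,v in eyes.camera_model(c).items()})
    print(c,[(q,[(r["extent"],round(r["p"],2)) for r in eyes.look_for(q,c)[:2]]) for q in ("tub","jar")])
    cv2.imwrite(f"pics/{c}0.png",im[...,::-1])
    m=eyes.camera_model(c);print(m)
E
```

```text
pics
{'time': 0.0, 'joint_pos': array([ 1.33111973,  0.32185884, -0.07009384,  1.45172172,  0.02263088,
        1.37075899, -0.056918  ]), 'qd': array([ 1.08759138e-03, -5.92276145e-04, -4.09771348e-04, -4.48929433e-04,
        2.86161143e-04,  6.58799550e-05,  6.55338398e-05]), 'tau': array([ 2.31048034e-04, -4.91280770e+01, -4.03766111e-01, -3.12522948e+01,
       -6.40312722e-02,  4.39621008e-02,  1.65965721e-04]), 'tcp_pos': array([ 0.16310643, -0.62898896,  0.4036145 ]), 'eef_rot': array([-1.57092197,  0.00195558, -1.31699144]), 'ft_force': array([-1.31676071, -0.38793205,  0.27485366]), 'torque': array([ 0.00387421, -0.01725282, -0.01937457]), 'finger_gap': 0.08680113369248126}
scene [('tub', [([203.5, 133.7, 39.0, 52.6], 0.8)]), ('jar', [([304.4, 201.6, 28.7, 36.8], 0.59)])]
{'fovy': 46.4388671576119, 'cx': 259.17321523130516, 'cy': 195.10599286250664, 'distortion': array([-0.0264284,  0.       ,  0.       ,  0.       ,  0.       ]), 'R': array([[-0.66936991,  0.74289527,  0.00710945],
       [ 0.5827663 ,  0.53097635, -0.61518091],
       [-0.46078994, -0.40764045, -0.7883539
[... 269 characters left out ...]
6, 'distortion': array([-0.05474151,  0.        ,  0.        ,  0.        ,  0.        ]), 'R': array([[ 0.99880528, -0.04407627,  0.02110206],
       [-0.01140918, -0.63022039, -0.77633246],
       [ 0.04751679,  0.77516421, -0.62997032]]), 't': array([-0.61824545,  0.09596536,  1.16355422])}
wrist [('tub', []), ('jar', [])]
{'fovy': 61.605402652946935, 'cx': 259.10975734860335, 'cy': 190.01264469152812, 'distortion': array([-0.02210706,  0.        ,  0.        ,  0.        ,  0.        ]), 'R': array([[ 0.25132857, -0.96790125,  0.0010596 ],
       [-0.93530264, -0.24258189,  0.25761018],
       [-0.24908417, -0.06573584, -0.96624835]]), 't': array([-0.65111116, -0.03098249,  0.38808367])}
```

```bash
cat > h.py <<'E'
import numpy as np, cv2
def load(c):
    z=np.load(f"{c}.npz"); return {k:z[k] for k in z}
def K(m):
    f=192/np.tan(np.radians(m["fovy"]/2)); return np.array([[f,0,m["cx"]],[0,f,m["cy"]],[0,0,1.]])
def cloud(m):
    h,w=m["d"].shape; uv=np.stack(np.meshgrid(np.arange(w),np.arange(h)),-1).reshape(-1,1,2).astype(float)
    n=cv2.undistortPoints(uv,K(m),m["distortion"])[:,0]
    P=np.c_[n,np.ones(len(n))]*m["d"].reshape(-1,1)
    return ((P-m["t"])@m["R"]).reshape(h,w,3)
def proj(m,X): return cv2.projectPoints(np.asarray(X,float).reshape(-1,1,3),cv2.Rodrigues(m["R"])[0],m["t"],K(m),m["distortion"])[0][:,0]
def circle(P): # centre of xy circle (algebraic fit)
    A=np.c_[2*P[:,:2],np.ones(len(P))]; s=np.linalg.lstsq(A,(P[:,:2]**2).sum(1),rcond=None)[0]
    return s[:2],np.sqrt(s[2]+s[0]**2+s[1]**2)
E
python3 - <<'E'
from h import *
ims=[]
for c,e in (("scene",[203,133,39,53]),("side",[209,226,63,70])):
    m=load(c);C=cloud(m);x,y,w,h=e
    S=C[y-8:y+h+8,x-8:x+w+8].reshape(-1,3);D=m["d"][y-8:y+h+8,x-8:x+w+8].ravel()
    T=S[(D>0)&(S[:,2]>.095)&(S[:,2]<.13)]
    print(c,len(T),T.min(0),T.max(0),(T.min(0)+T.max(0))/2,np.median(T,0))
    ims.append(cv2.resize(m["im"][y-20:y+h+20,x-30:x+w+30,::-1],(400,300)))
full=np.hstack([cv2.resize(load(c)["im"][...,::-1],(400,300)) for c in("scene","side")])
cv2.imwrite("pics/a.png",np.vstack([full,np.hstack(ims)]))
E
```

```text
scene 1164 [ 0.52090833 -0.27254238  0.09595012] [ 0.66709108 -0.12659503  0.12300345] [ 0.5939997  -0.1995687   0.10947678] [ 0.59620503 -0.19817542  0.10735779]
side 2335 [ 0.5210354  -0.27335045  0.09904988] [ 0.6622107  -0.13101972  0.12209282] [ 0.59162305 -0.20218508  0.11057135] [ 0.59166504 -0.2037624   0.10710814]
```

View pics/a.png

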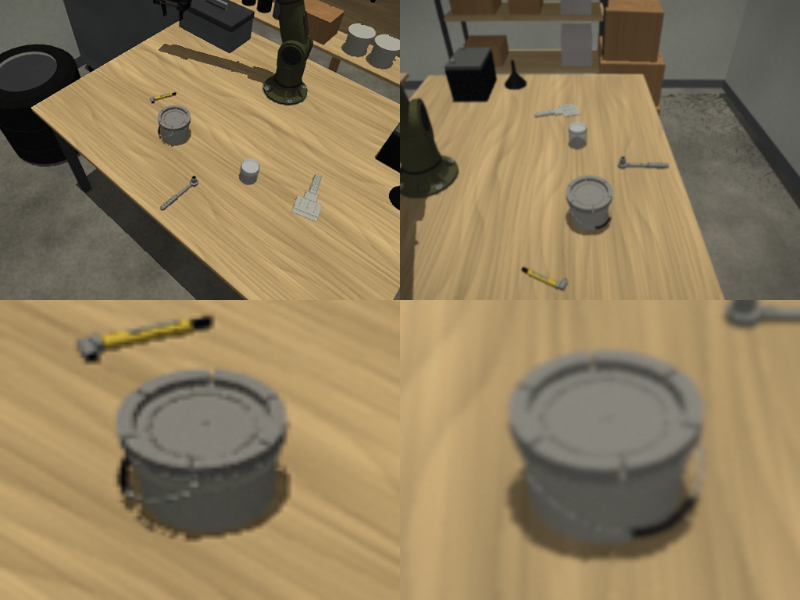

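```bash
for i in 1 2; do python3 -m creep '1 -2.2 0 3.3 0;1 -2.2 0 3.3 0;1 -2.2 0 3.3 0;1 -2.2 0 3.3 0;1 -2.2 0 3.3 0' 20; done; python3 -m creep '1 -2.2 0 3.3 0;1 -2.2 0 3.3 0;1 -2.2 0 3.3 0;1 -2.2 0 3.3 0;1 0 0 0 0'
python3 - <<'E'
from station import robot, eyes
from h import *
c="wrist"
robot.get_state(); mm=eyes.camera_model(c); im,d=eyes.read_camera(c); np.savez(f"{c}.npz",im=im,d=d,**{k:np.array(v) for k,v in mm.items()})
s=robot.get_state(); print(s["tcp_pos"],s["eef_rot"],s["time"],eyes.look_for("tub",c))
m=load(c);C=cloud(m)
g=(m["d"]>0)&(C[...,2]>.113)&(C[...,2]<.125)&(np.hypot(C[...,0]-.593,C[...,1]+.201)<.09)
T=C[g];print(len(T),np.median(T,0),T.min(0),T.max(0))
cen=np.array([.593,-.201])
for k in range(5):
    r=np.hypot(*(T[:,:2]-cen).T);a=np.arctan2(*(T[:,:2]-cen).T[::-1])
    b=((a+np.pi)/(2*np.pi)*72).astype(int)%72
    o=np.array([T[b==i][np.argmax(r[b==i])] for i in range(72) if (b==i).sum()>5])
    cen,R=circle(o)
print(cen,R,len(o))
# polar unwrapping of picture at z=.118, r=50..75
th=np.radians(np.arange(0,360,.5));rr=np.linspace(.045,.08,70)
X=np.stack([cen[0]+rr[:,None]*np.cos(th),cen[1]+rr[:,None]*np.sin(th),np.full((70,720),.118)],-1)
uv=proj(m,X).reshape(70,720,2).astype(np.float32)
po=cv2.remap(m["im"],uv[...,0],uv[...,1],cv2.INTER_LINEAR)
po=cv2.resize(po,(720,140))
v=cv2.drawKeypoints(m["im"],[],None)
cv2.circle(v,tuple(int(q) for q in proj(m,[*cen,.105])[0]),3,(255,0,0),-1)
cv2.imwrite("pics/b.png",np.vstack([cv2.resize(v,(720,450))[:450],po])[...,::-1])
E
```

```text
time: 0.95
tcp_pos: [0.2962, -0.4799, 0.405]
eef_rot: [-1.571, -0.001, -1.317]
ft_force: [-0.5, 0.3, 0.0]
finger_gap: 0.0547
time: 1.45
tcp_pos: [0.4282, -0.332, 0.4051]
eef_rot: [-1.571, -0.001, -1.317]
ft_force: [0.7, -1.2, 0.9]
finger_gap: 0.015
time: 1.95
tcp_pos: [0.5363, -0.2086, 0.4051]
eef_rot: [-1.567, 0.003, -1.307]
ft_force: [-0.1, 0.4, -0.3]
finger_gap: 0.0004
[ 0.53468441 -0.21170887  0.40486979] [-1.56966033e+00  9.16944581e-04 -1.31050047e+00] 2.0 [{'extent': [180.2, 28.3, 174.4, 177.0], 'p': 0.81}]
8706 [ 0.60458607 -0.19908289  0.11701828] [ 0.52166704 -0.27231237  0.11300602] [ 0.66418989 -0.13063279  0.11968171]
[ 0.59290442 -0.20151624] 0.07100454017586906 72
```

View pics/b.png

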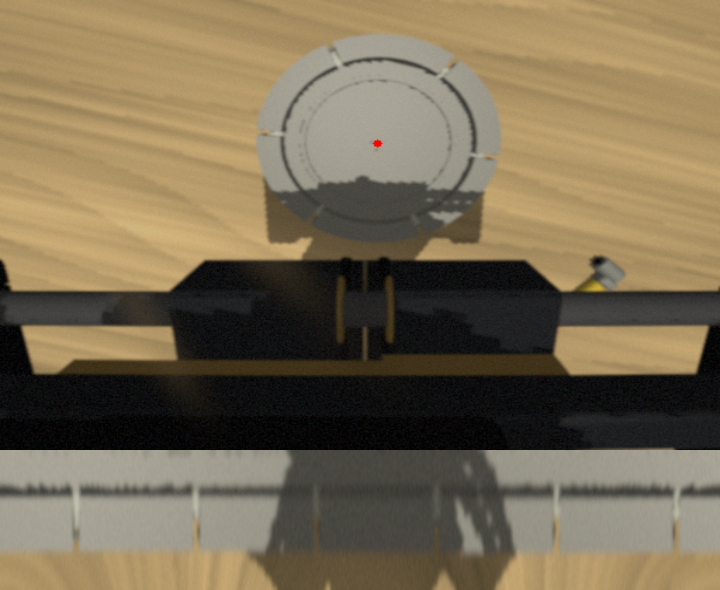

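```bash
python3 -m creep '1 -0.2 3 -0.5 0;1 0 3 0 0;1 0 2 0 0;1 0 1.2 0 0;1 0 0 0 0'; python3 -m creep '1 0 0.4 0 0;1 0 0.3 0 0;1 0 0.3 0 0;1 0 0.2 0 0;1 0 0 0 0'
```

```text
time: 2.55
tcp_pos: [0.5264, -0.2156, 0.3112]
eef_rot: [-1.574, 0.001, -1.319]
ft_force: [-0.2, -0.1, -0.1]
finger_gap: 0.0008
time: 3.05
tcp_pos: [0.5278, -0.2144, 0.3009]
eef_rot: [-1.571, -0.0, -1.317]
ft_force: [-0.7, 0.3, -0.1]
finger_gap: 0.0005
```

```bash
python3 -m creep '1 -0.2 0 0.2 0;1 0 0.2 0 0;1 0 0.2 0 0;1 0 0 0 0'; python3 -m creep '1 0 0.2 0 0;1 0 0.1 0 0;1 0 0.1 0 0;1 0 0 0 0;1 0 0 0 0'
```

```text
time: 3.45
tcp_pos: [0.5293, -0.2117, 0.297]
eef_rot: [-1.57, -0.0, -1.317]
ft_force: [0.4, 0.4, 0.6]
finger_gap: 0.0005
time: 3.95
tcp_pos: [0.5293, -0.2119, 0.2942]
eef_rot: [-1.571, -0.001, -1.317]
ft_force: [-3.7, 1.4, 9.6]
finger_gap: 0.0002
```

```bash
python3 -m creep '1 0 0.1 0 0;1 0 0 0 0;1 0 0 0 0';python3 -m creep '1 0 0.1 0 0;1 0 0 0 0;1 0 0 0 0'
```

```text
time: 4.25
tcp_pos: [0.5293, -0.2118, 0.294]
eef_rot: [-1.571, -0.001, -1.317]
ft_force: [-4.5, 0.6, 13.6]
finger_gap: 0.0003
time: 4.55
tcp_pos: [0.5294, -0.2118, 0.2938]
eef_rot: [-1.571, -0.001, -1.317]
ft_force: [-6.4, 2.2, 18.2]
finger_gap: 0.0005
```

```bash
python3 -m creep '1 0 -1.0 0 0;1 0 -1.2 0 0;1 2.8 0 1.3 0;1 2.9 0 1.3 0;1 0 0 0 0'; python3 -m creep '1 0 1.1 0 0;1 0 0.4 0 0;1 0 0.2 0 0;1 0 0.2 0 0;1 0 0.1 0 0'; python3 -m creep '1 0 0.1 0 0;1 0 0.1 0 0;1 0 0 0 0;1 0 0 0 0'
```

```text
time: 5.05
tcp_pos: [0.5695, -0.2645, 0.3125]
eef_rot: [-1.57, -0.002, -1.321]
ft_force: [-0.3, -0.4, -0.1]
finger_gap: 0.0005
time: 5.55
tcp_pos: [0.5683, -0.2594, 0.2941]
eef_rot: [-1.572, 0.001, -1.316]
ft_force: [-5.4, 2.1, 12.9]
finger_gap: 0.0005
time: 5.95
tcp_pos: [0.5683, -0.2594, 0.2939]
eef_rot: [-1.572, -0.0, -1.316]
ft_force: [-7.0, 2.7, 17.3]
finger_gap: 0.0005
```

```bash
python3 -m creep '1 0 -1.0 0 0;1 0 -1.2 0 0;1 0.4 0 3.2 0;1 0.4 0 3.2 0;1 0 0 0 0'; python3 -m creep '1 0 1.1 0 0;1 0 0.4 0 0;1 0 0.2 0 0;1 0 0.2 0 0;1 0 0.1 0 0'; python3 -m creep '1 0 0.1 0 0;1 0 0 0 0;1 0 0 0 0'
```

```text
time: 6.45
tcp_pos: [0.6355, -0.2497, 0.3124]
eef_rot: [-1.568, 0.002, -1.313]
ft_force: [0.2, 0.6, -0.4]
finger_gap: 0.0007
time: 6.95
tcp_pos: [0.6315, -0.2526, 0.2942]
eef_rot: [-1.572, -0.0, -1.318]
ft_force: [-4.1, 1.4, 11.6]
finger_gap: 0.0005
time: 7.25
tcp_pos: [0.6316, -0.2526, 0.2941]
eef_rot: [-1.572, -0.001, -1.318]
ft_force: [-4.0, 1.9, 11.8]
finger_gap: 0.0005
```

```bash
python3 -m creep '1 0 -1.0 0 0;1 0 -1.1 0 0;1 -2.5 0 1.9 0;1 -2.6 0 1.9 0;1 0 0 0 0'; python3 -m creep '1 0 1.1 0 0;1 0 0.4 0 0;1 0 0.2 0 0;1 0 0.2 0 0;1 0 0.1 0 0'; python3 -m creep '1 0 0.1 0 0;1 0 0 0 0;1 0 0 0 0'
```

```text
time: 7.75
tcp_pos: [0.6581, -0.187, 0.3134]
eef_rot: [-1.568, 0.004, -1.309]
ft_force: [0.1, 0.3, 0.2]
finger_gap: 0.0005
time: 8.25
tcp_pos: [0.6559, -0.1948, 0.2941]
eef_rot: [-1.572, -0.001, -1.319]
ft_force: [-4.5, 1.9, 12.6]
finger_gap: 0.0004
time: 8.55
tcp_pos: [0.656, -0.1947, 0.2941]
eef_rot: [-1.571, -0.001, -1.319]
ft_force: [-4.3, 0.8, 12.0]
finger_gap: 0.0006
```

```bash
python3 -m creep '1 0 -1.0 0 0;1 0 -1.1 0 0;1 -3.0 0 -1.3 0;1 -3.0 0 -1.3 0;1 0 0 0 0'; python3 -m creep '1 0 1.1 0 0;1 0 0.4 0 0;1 0 0.2 0 0;1 0 0.2 0 0;1 0 0.1 0 0'; python3 -m creep '1 0 0.1 0 0;1 0 0 0 0;1 0 0 0 0'
```

```text
time: 9.05
tcp_pos: [0.6147, -0.1377, 0.3129]
eef_rot: [-1.572, 0.002, -1.312]
ft_force: [0.1, 0.0, 0.3]
finger_gap: 0.0004
time: 9.55
tcp_pos: [0.6166, -0.1431, 0.2941]
eef_rot: [-1.571, -0.001, -1.319]
ft_force: [-5.8, 0.1, 14.6]
finger_gap: 0.0008
time: 9.85
tcp_pos: [0.6166, -0.143, 0.2941]
eef_rot: [-1.571, -0.002, -1.319]
ft_force: [-5.2, 0.2, 14.1]
finger_gap: 0.0005
```

```bash
python3 -m creep '1 0 -1.0 0 0;1 0 -1.1 0 0;1 -0.4 0 -3.2 0;1 -0.3 0 -3.2 0;1 0 0 0 0'; python3 -m creep '1 0 1.1 0 0;1 0 0.4 0 0;1 0 0.2 0 0;1 0 0.2 0 0;1 0 0.1 0 0'; python3 -m creep '1 0 0.1 0 0;1 0 0 0 0;1 0 0 0 0'
```

```text
time: 10.35
tcp_pos: [0.5496, -0.1528, 0.3122]
eef_rot: [-1.575, -0.001, -1.32]
ft_force: [-0.7, -0.5, 0.3]
finger_gap: 0.0002
time: 10.85
tcp_pos: [0.5534, -0.1506, 0.294]
eef_rot: [-1.571, 0.0, -1.316]
ft_force: [-5.3, 1.0, 14.4]
finger_gap: 0.0006
time: 11.15
tcp_pos: [0.5534, -0.1506, 0.294]
eef_rot: [-1.57, -0.001, -1.316]
ft_force: [-6.3, 1.4, 15.3]
finger_gap: 0.0004
```

```bash
python3 -m creep '1 0 -2 0 0;1 0 -3.5 0 0;1 1.8 -3 -1.2 0;1 1.8 -2 -1.2 0;1 1.7 -0.6 -1.2 0'; python3 -m creep '1 0 0 0 0;1 0 0 0 0'
python3 - <<'E'
from station import robot, eyes
from h import *
c="wrist"
mm=eyes.camera_model(c); im,d=eyes.read_camera(c); np.savez(f"{c}.npz",im=im,d=d,**{k:np.array(v) for k,v in mm.items()})
s=robot.get_state(); print(s["tcp_pos"],s["time"])
m=load(c);C=cloud(m);cen=np.array([.5929,-.2015])
g=(m["d"]>0)&(C[...,2]>.108)&(C[...,2]<.125)
T=C[g];v=T[:,:2]-cen;r=np.hypot(*v.T);T=T[r<.09];v=v[r<.09];r=r[r<.09]
a=np.degrees(np.arctan2(v[:,1],v[:,0]))
b=(a//5).astype(int)
o=np.array([T[b==i][np.argmax(r[b==i])] for i in range(-36,36) if (b==i).sum()>5])
print(circle(o))
for k in range(6):
    q=(abs((a-8-60*k+180)%360-180)<22)&(abs(r-.064)<.005); print(8+60*k,q.sum(),np.round(np.median(T[q,2]),4))
p=(m["d"]>0)&(np.hypot(C[...,0]-cen[0],C[...,1]-cen[1])<.04); print("panel",np.median(C[p][:,2]))
th=np.radians(np.arange(0,360,.5));rr=np.linspace(.045,.08,70)
X=np.stack([cen[0]+rr[:,None]*np.cos(th),cen[1]+rr[:,None]*np.sin(th),np.full((70,720),.112)],-1)
uv=proj(m,X).reshape(70,720,2).astype(np.float32)
po=cv2.resize(cv2.remap(m["im"],uv[...,0],uv[...,1],cv2.INTER_LINEAR),(720,140))
im2,_=eyes.read_camera("side")
sd=cv2.resize(im2[200:310,180:300],(360,330)); w=cv2.resize(m["im"],(360,330))
cv2.imwrite("pics/c.png",np.vstack([np.hstack([w,sd]),po])[...,::-1])
E
```

```text
time: 11.65
tcp_pos: [0.5321, -0.2118, 0.4052]
eef_rot: [-1.567, -0.002, -1.316]
ft_force: [-0.4, -0.0, -0.1]
finger_gap: 0.0005
time: 11.85
tcp_pos: [0.5314, -0.2111, 0.4019]
eef_rot: [-1.571, 0.001, -1.317]
ft_force: [0.6, 0.8, -0.3]
finger_gap: 0.0004
[ 0.53156047 -0.2101777   0.40166455] 11.9
(array([ 0.59280444, -0.20155955]), np.float64(0.07094464510004932))
8 891 0.1109
68 827 0.111
128 704 0.111
188 637 0.1111
248 672 0.1111
308 798 0.1111
panel 0.3121123560605906
```

View pics/c.png

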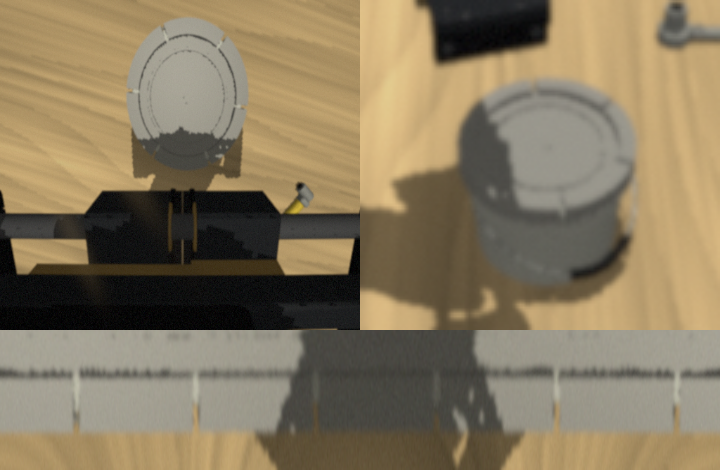

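All six sections now read about 111 mm, against 117 mm before the presses. The tub is still centred in the wrist view and hasn't moved, and the arm is clear of it.

```bash
python3 -c "
from station import robot
print(robot.finish_job(), robot.get_state()['time'])"
```

```text
the job is handed in; nothing more can be done
the job is handed in; nothing more can be done
```

All six sections of the grease tub's lid are pressed shut, and the job is handed in at about 12 s of the 56 s allowed. I pressed each section once at its middle with the closed fingertips, down to its hard stop. That stop came at 112 mm fingertip height, with at most 18 N of force measured.

**Last checks:**
- **Rim height:** the wrist camera's depth put all six sections at 110.9–111.1 mm. Before pressing, the rim read about 117 mm. Shut should be 112 mm, and the 1 mm difference is within the camera's calibration.
- **Tub position:** its fitted centre moved about 0.1 mm, and its notches are at the same angles as before.
- **Gripper:** it is clear of everything, about 11 cm above the lid.
- **Jar and tools:** I didn't measure them again, but the gripper never went near them.
- **Failed check:** my reading of the middle panel's height came out at 312 mm, which is wrong. The area I sampled probably included the gripper, and I didn't use the value.

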